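Lay the coin out and light it

ROBOT

A 6-joint arm with a two-finger parallel gripper is mounted at the origin on the work surface. World frame = base frame: x ahead of the robot, y to its left, z up, the work surface at z = 0. Lengths are in m, angles in degrees, forces in N, time in s.
With the tool pointing down it reaches from about 0.4 to 0.825 m from the base axis. Payload 7 kg.
Tool frame: the origin (TCP) lies on the centre line of the jaws, within the pads' length; the fingertips stand 17 mm ahead of it and the grasp point (between the pads) lies 2 mm behind it; y points along the fingers, z is the direction in which the jaws open and shut, and the axes are right-handed (so a half turn about y gives the same grasp; the last joint's range is limited). The gripper opens to 88 mm and grips with 3 to 60 N. Pads are 19 mm wide; open, the fingers measure 130 mm over their backs; the gripper's body (78 mm by 193 mm) begins 47 mm behind the grasp point.
Start: joints at [-56.087, 20.546, 0.682, 0, -70.136, -16.507], TCP at [0.202, -0.644, 0.244] pointing down, gripper open.
Joint ranges: [-176.03, 176.03], [-82.01, 121.73], [-58.28, 71.71], [-173.87, 95.51], [-174.79, -0.11], [-173.66, 173.66]. Speed limits (degrees/s): [136.94, 136.94, 172.46, 180, 180, 180].

INTERFACE

Orientations are given as [roll, pitch, yaw] about the fixed x, y, z axes, in that order (R = Rz(yaw) Ry(pitch) Rx(roll)).
In Python, from plant import r, capture, camera_info gives the robot as it stands. The module is installed in compiled form; this text tells all that it offers.
- The arm moves only by the tool apply_moves, never from a script. Its argument "deltas" is a list of rows, each an object of numbers: "tx", "ty", "tz": the shift along the tool's x, y, z in m; "turn": the turn about the tool's y in rad; "gripper": the finger opening in m, from 0 to 0.0876. A call has 1 to 5 rows; each row is the pose to reach, as a shift and turn from the pose commanded when the call began, along the tool's axes at that moment; what a row does not reach only later rows make up. A row lasts 1/10 s, in which the tool goes at most 50 mm and 8.59 degrees, less where a joint would pass 70% of its speed; a pose out of reach is approached as far as the arm can. A call with a gripper value outside its range is refused whole. The fingers move at their own pace and stop on an object; "newtons" is the grip in N (left out, the last holds). Time passes only in rows, so rows that repeat a pose let the fingers close. It gives the time, the measured TCP pose, the force and the opening at its end, in the units of the state.
- r.get_state(): the state, without advancing time (a new reading comes with each control period).
- capture(name): name is "scene" or "top" or "wrist"; returns (picture, depth): 420x560x3 uint8, red, green, blue; 420x560 float32, m along the optical axis (not along the pixel's ray), 0 where there is no reading.
- camera_info(name): a dict with "K" (3x3 intrinsics, pixels), "eye" and "orientation" of the camera in the world; the wrist camera has in their place "tool_from_camera" (4x4, takes a point from camera to tool coordinates, whose origin is the TCP and whose axes are the tool frame's). Camera axes: x right, y up, looking along -z (the intrinsics and any distortion apply to the point x, -y, -z); pixel columns grow to the right and rows downward; lengths in m; the calibration is good to about 2 mm. A picture is of the moment at which its call begins: read the wrist's pose just before it. camera_info takes no time and is no camera call.
- r.close_job(): hands the job in, once; it reports no verdict.
The state is a dict: "time_s": time; "joints": joint angles; "qd": joint speeds; "joint_torque": joint torques, N m; "tcp_pos": TCP position; "eef_rot": TCP orientation; "contact_force": force on the tool from outside, world axes, zero at the start; "moment": the same for the moment, N m; "gripper_width": finger opening in m.
Only numpy, scipy, OpenCV 4.12 (cv2) and the standard library are available. Lean on these libraries where they do the work, as an engineer would, in place of code of your own. Each camera call takes 0.05 s, during which the arm holds its last target.

TASK

Tip the standing coin holder over by pushing on it, so that it lies flat on its black back in the silver tray with the coin facing up, then push the black toggle switch on the side panel all the way down to turn on the lamp. Only push with the fingers: do not pinch, lift or carry anything, keep the tray where it is, and leave the loupe, the capsule stack and the coin box undisturbed.

Things in the scene. Friction and masses are not known exactly. Their poses are not given: they have to be found in the camera images.
- holder_mid (a point): Middle of the loose upright coin holder: 64 mm wide, 84 mm tall, 14 mm thick, 0.1 kg, ivory front with a 38 mm brass coin, plain black back. Stands on its lower edge on the tray floor. Axes: x from the coin side to the black back, y along the width, z to its top edge; 42 mm above the lower edge. Pushed near the top on its coin side it tips; about 10 degrees over, it falls on its back by itself.
- holder: The same coin holder; origin at the middle of the 64 by 14 mm edge it stands on, axes as for its middle. It starts near one end of the tray, its black back towards the tray's longer free part, into which it falls.
- tray_floor (a point): Centre of the felt floor of the loose silver-plated tray, 154 mm (its x) by 120 mm (its y), 0.6 kg, turned any way. The floor is 7 mm above the shelf; the rim is 14 mm above the shelf and 5 mm thick; inside 144 by 110 mm. z up; the holder starts about 45 mm from the centre on the tray's -x side.
- switch_root (a point): Pivot of the lamp switch, 58 mm above the shelf and 4 mm out from the inner face of a fixed, low, dark elm side panel (260 mm long, 20 mm thick, 86 mm tall; its top rail overhangs the face by 3 mm) on the robot's right. Axes: y level, straight out of the face towards the work; x along the panel; z up. A round nickel plate 40 mm across lies behind it.
- toggle_tip (a point): Centre of the ball (13 mm diameter) at the end of the black toggle lever, 40 mm from the pivot; the lever is 9 mm thick. It sticks out of the panel face and swings up and down in the pivot's y-z plane, over a pale felt liner (100 by 65 mm) on the shelf.
- toggle (a joint): Angle of the toggle (rad): 0 pointing 24 degrees up (off), 0.84 at its lower stop, pointing 24 degrees down (on); pushing it down makes it grow. Stays where it is left; takes 2 N at the tip to move, 3 N half-way along.
- loupe: Bystander: loose nickel loupe on a stand, round foot 68 mm across, 89 mm tall; origin at the centre of its underside.
- capsules: Bystander: loose stack of four clear coin capsules, 42 mm across, 52 mm tall; origin at the centre of its underside.
- coinbox: Bystander: closed lacquered rosewood coin box, 112 by 184 mm, 62 mm tall, beyond the tray; origin at the centre of its underside.
Things that resemble listed ones, but are neither listed nor needed, are in the scene too. What is shaped like the holder but green is not meant. Of the things that look like the part that bears tray_floor, the smaller one is meant.

How it is judged:
By the outcome, as a careful person would: the job done as asked, in the order asked, and still so for the second after the job is handed in, with the robot touching nothing.
It also fails if it takes over 38 s, if anything falls off the work surface, if the arm or the gripper's body presses on something with over 40 N, if the wrist force passes 120 N, or if a joint passes its speed limit or range.

## Working session

There is one attempt and no reset: what is moved stays moved. The work goes in short steps, Python scripts to look and compute and a tool call to move; the robot and the scene stay as the last step left them, time stands still between calls to the robot, and variables do not carry over. Pictures are saved under pics/ and viewed, and the job is handed in when it is done.

Besides the shell and the picture viewer there is one more tool, called after "Emit:" by a JSON object that holds its "api" and its "payload". apply_moves: Moves the arm, as the interface text tells. Its arguments: {"type":"object","properties":{"deltas":{"type":"array","items":{"type":"object","properties":{"tx":{"type":"number"},"ty":{"type":"number"},"tz":{"type":"number"},"turn":{"type":"number"},"gripper":{"type":"number"}}}},"newtons":{"type":"number"}},"required":["deltas"]}

```bash
mkdir -p pics
cat > h.py <<'E'
import numpy as np, cv2
from plant import r, capture, camera_info
from scipy.spatial.transform import Rotation as R
def look(name,tag):
    s=r.get_state(); im,d=capture(name); ci=camera_info(name)
    np.savez(f'pics/{tag}.npz',im=im,d=d)
    cv2.imwrite(f'pics/{tag}.png',im[:,:,::-1]); return im,d,ci,s
def cloud(d,ci,s=None):
    K=np.array(ci['K']); v,u=np.mgrid[:d.shape[0],:d.shape[1]]
    x=(u-K[0,2])/K[0,0]*d; y=(v-K[1,2])/K[1,1]*d
    P=np.stack([x,-y,-d],-1)
    if 'eye' in ci:
        return P@R_of(ci['orientation']).T+np.array(ci['eye'])
    T=np.array(ci['tool_from_camera']); P=P@T[:3,:3].T+T[:3,3]
    return P@R_of(s['eef_rot']).T+np.array(s['tcp_pos'])
def R_of(o):
    o=np.array(o,float)
    if o.shape==(3,3): return o
    return R.from_euler('xyz',o,degrees=True).as_matrix()
E
python3 - <<'E'
from h import *
for n in ['scene','top']:
    im,d,ci,s=look(n,n+'0'); print(n,ci)
print(s)
E
```

```text
scene {'K': array([[406.18390586,   0.        , 275.58733688],
       [  0.        , 406.18390586, 209.98979927],
       [  0.        ,   0.        ,   1.        ]]), 'eye': array([1.07093696, 0.59259335, 0.63220991]), 'orientation': array([ 55.08512047,   0.51563977, 134.43963675])}
top {'K': array([[466.79708357,   0.        , 274.07483834],
       [  0.        , 466.79708357, 213.7126162 ],
       [  0.        ,   0.        ,   1.        ]]), 'eye': array([0.43786569, 0.04226471, 1.19138066]), 'orientation': array([  3.30942688,  -1.0434584 , -90.38681979])}
{'time_s': 0.05, 'joints': array([-5.60880997e+01,  2.05891432e+01,  6.35988618e-01, -2.12229301e-02,
       -7.01353776e+01, -1.65079035e+01]), 'qd': array([-0.05270827, -0.05970831,  0.04924925,  0.01603257, -0.0783533 ,
        0.05111426]), 'joint_torque': array([-2.78349222e-05, -5.84669924e+01,  2.94061553e+01,  7.02600315e+00,
        1.02948194e-02, -1.01181740e-04]), 'tcp_pos': array([ 0.20176346, -0.643674  ,  0.24266189]), 'eef_rot': array([-8.99094474e+01,  6.02989735e-03,  1.73967746e+01]), 'contact_force': array([ 0.35327977, -0.42480183,  0.32485598]), 'moment': array([-0.0181767 , -0.05259905, -0.03016829]), 'gripper_width': 0.08747459497056441}
```

View pics/scene0.png

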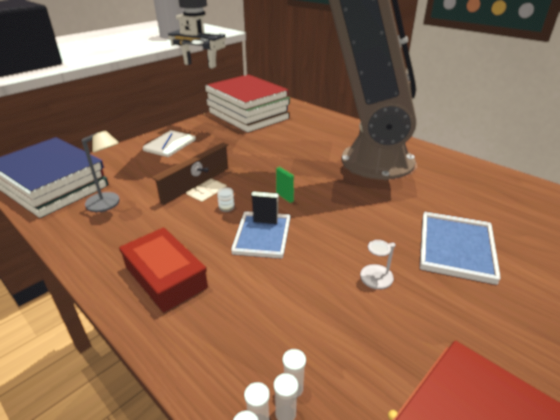

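View pics/top0.png

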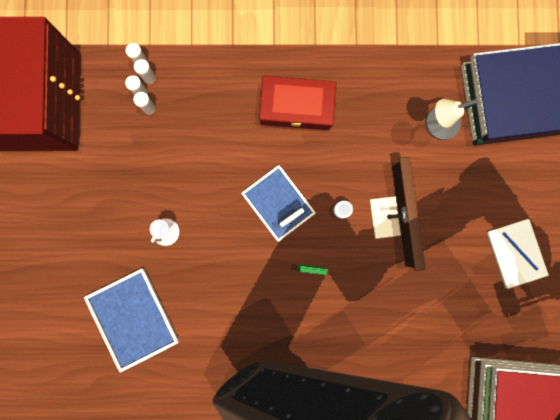

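The top view shows the ivory/black holder at (291,217) in the smaller tray at (278,203). The decoys are the green holder at (314,270) and the larger tray at (131,320). The switch is on the panel at about (400,213), capsules at (343,209), loupe at (163,233) and coin box at (297,102). Next I'll make a close crop and measure.

Run:
```python
from h import *
a=np.load('pics/top0.npz'); ci=camera_info('top'); P=cloud(a['d'],ci); np.save('pics/Ptop.npy',P)
b=np.load('pics/scene0.npz'); cs=camera_info('scene'); Q=cloud(b['d'],cs)
c1=cv2.resize(a['im'][150:290,230:440],None,fx=3.6,fy=3.6,interpolation=cv2.INTER_CUBIC)
cv2.imwrite('pics/ctop.png',c1[:,:,::-1])
c2=cv2.resize(b['im'][130:270,140:320],None,fx=4,fy=4,interpolation=cv2.INTER_CUBIC)
cv2.imwrite('pics/cscene.png',c2[:,:,::-1])
im=a['im'].astype(int)
blue=(im[:,:,2]>im[:,:,0]+30)&(im[:,:,2]>90)
n,l,st,ce=cv2.connectedComponentsWithStats(blue.astype(np.uint8))
for i in range(1,n):
    if st[i,4]>300: 
        m=l==i; p=P[m]; print(st[i],p.mean(0),np.median(p[:,2]))
        # z-plane projected
        rect=cv2.minAreaRect((p[:,:2]*1000).astype(np.float32)); print(rect)
for (u,v) in [(291,217),(303,210),(281,223),(343,209),(163,233),(297,102),(314,270),(404,180),(411,250),(393,213),(380,213),(404,214)]:
    print(u,v,P[v,u].round(4))
# depth points tall near holder
for nm,C in (('top',P),('scene',Q)):
    m=(C[...,2]>0.03)&(C[...,2]<0.13)&(abs(C[...,0]-0.43)<0.09)&(abs(C[...,1]-0.0)<0.1)
    p=C[m]; print(nm,len(p),p.min(0) if len(p) else 0,p.max(0) if len(p) else 0)
```

```text
[ 477   46   83   92 6423] [ 0.79663097 -0.57924404  0.08914521] 0.08521139642950337
((695.8939208984375, -310.66357421875), (236.21348571777344, 841.8737182617188), 20.49770164489746)
[ 246  169   65   69 2060] [0.5378695  0.01443453 0.01260011] 0.007953281512572352
((525.272216796875, 21.87578582763672), (142.35508728027344, 136.4302215576172), 36.336673736572266)
[  90  273   84   94 4424] [0.24534827 0.37692283 0.01496662] 0.010437892346587097
((314.53802490234375, 237.05625915527344), (189.24481201171875, 458.5682067871094), 26.33115005493164)
291 217 [ 0.4933 -0.018   0.0927]
303 210 [ 0.5097 -0.0465  0.0928]
281 223 [0.4793 0.0056 0.0907]
343 209 [ 0.5143 -0.1482  0.0515]
163 233 [0.4576 0.2834 0.0877]
297 102 [ 0.7768 -0.0367  0.066 ]
314 270 [ 0.3679 -0.072   0.0826]
404 180 [ 0.5807 -0.2898  0.0866]
411 250 [ 0.4131 -0.308   0.0696]
393 213 [ 0.5064 -0.2841  0.0049]
380 213 [ 0.507  -0.2522 -0.001 ]
404 214 [ 0.5002 -0.2933  0.0687]
top 362 [ 0.35833118 -0.09996758  0.03045584] [0.51674891 0.01013419 0.09694185]
scene 974 [ 0.35623008 -0.09991088  0.03002478] [0.51792207 0.01060544 0.09595066]
```

```bash
ls pics
```

```text
Ptop.npy
cscene.png
ctop.png
scene0.npz
scene0.png
top0.npz
top0.png
```

View pics/ctop.png

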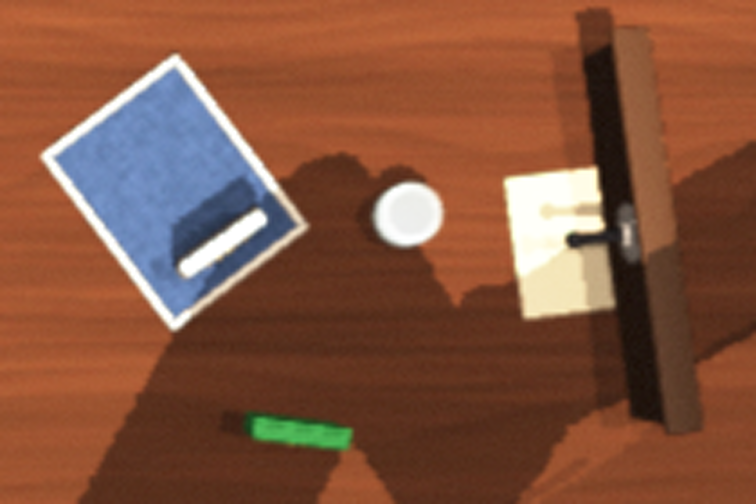

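View pics/cscene.png

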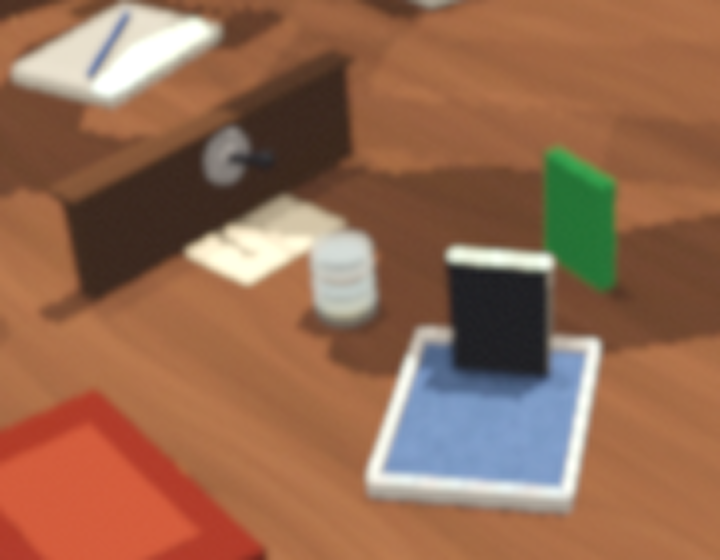

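Run:
```python
from h import *
a=np.load('pics/top0.npz'); P=cloud(a['d'],camera_info('top'))
b=np.load('pics/scene0.npz'); Q=cloud(b['d'],camera_info('scene'))
# holder
for nm,C in (('top',P),('scene',Q)):
    m=(C[...,2]>0.082)&(C[...,2]<0.11)&(abs(C[...,0]-0.495)<0.05)&(abs(C[...,1]+0.02)<0.05)
    p=C[m]; print(nm,len(p),cv2.minAreaRect((p[:,:2]*1000).astype(np.float32)),np.median(p[:,2]))
    m=(C[...,2]>0.03)&(C[...,2]<0.11)&(abs(C[...,0]-0.495)<0.05)&(abs(C[...,1]+0.02)<0.05)
    p=C[m]; print(nm,len(p),cv2.minAreaRect((p[:,:2]*1000).astype(np.float32)))
    m=(C[...,2]>0.004)&(C[...,2]<0.02)&(abs(C[...,0]-0.53)<0.12)&(abs(C[...,1]-0.01)<0.115)
    p=C[m]; print(nm,'tray',len(p),cv2.minAreaRect((p[:,:2]*1000).astype(np.float32)))
    m=(C[...,2]>0.03)&(C[...,2]<0.1)&(C[...,1]>-.3)&(C[...,1]<-.19)&(abs(C[...,0]-.5)<.06)
    p=C[m]; print('lever',len(p)); 
    if len(p)<400: print(p[::max(1,len(p)//40)].round(4))
    m=(C[...,2]>0.078)&(C[...,2]<0.1)&(C[...,1]<-.22)&(C[...,1]>-.36)&(abs(C[...,0]-.5)<.17)
    p=C[m]; print('panel top',len(p),cv2.minAreaRect((p[:,:2]*1000).astype(np.float32)),np.median(p[:,2]))
    m=(C[...,2]>0.03)&(C[...,2]<0.07)&(abs(C[...,1]+.14)<.05)&(abs(C[...,0]-.5)<.06)
    p=C[m]; print('caps',len(p),p.min(0),p.max(0))
```

```text
top 160 ((495.5404357910156, -19.055593490600586), (13.757701873779297, 63.690731048583984), 34.61854934692383) 0.0916178032012609
top 177 ((494.80316162109375, -19.449642181396484), (15.335616111755371, 63.8665657043457), 34.44084167480469)
top tray 3096 ((530.5615234375, 9.844108581542969), (229.58717346191406, 238.10215759277344), 89.9054946899414)
lever 330
[[ 0.5589 -0.289   0.0877]
 [ 0.5567 -0.2919  0.086 ]
 [ 0.5561 -0.2919  0.0694]
 [ 0.5558 -0.2932  0.0484]
 [ 0.5541 -0.2929  0.0405]
 [ 0.5495 -0.299   0.0856]
 [ 0.547  -0.2939  0.0865]
 [ 0.5463 -0.2942  0.0691]
 [ 0.544  -0.2921  0.0678]
 [ 0.543  -0.2941  0.0527]
 [ 0.5411 -0.2934  0.0464]
 [ 0.5399 -0.2925  0.0322]
 [ 0.5351 -0.2962  0.0858]
 [ 0.5325 -0.293   0.0882]
 [ 0.5302 -0.2933  0.0872]
 [ 0.5298 -0.2959  0.0624]
 [ 0.5278 -0.2949  0.0571]
 [ 0.5257 -0.2962  0.0525]
 [ 0.5234 -0.2967  0.0507]
 [ 0.5216 -0.2969  0.0416]
 [ 0.519  -0.2963  0.0432]
 [ 0.5158 -0.2957  0.0536]
 [ 0.5128 -0.2959  0.0609]
 [ 0.5097 -0.2953  0.0709]
 [ 0.5071 -0.2968  0.0737]
 [ 0.5041 -0.296   0.0841]
 [ 0.5026 -0.2934  0.0685]
 [ 0.50
[... 511 characters left out ...]
2) 0.08622894049398144
caps 240 [ 0.49480422 -0.17156394  0.0312642 ] [ 0.53670211 -0.13108722  0.05752874]
scene 175 ((495.10223388671875, -18.35647964477539), (19.589784622192383, 63.618778228759766), 33.29031753540039) 0.09148156643825844
scene 613 ((495.14654541015625, -18.423973083496094), (19.589784622192383, 64.46435546875), 33.29031753540039)
scene tray 2025 ((529.0208740234375, 10.026443481445312), (228.0572967529297, 234.40554809570312), 89.872314453125)
lever 414
panel top 581 ((497.6951904296875, -288.81439208984375), (272.64825439453125, 68.74443817138672), 6.910653591156006) 0.08777454354170933
caps 207 [ 0.49244219 -0.17219038  0.03003762] [ 0.5363664  -0.13116353  0.05567498]
```

The crops confirm the choice. The holder's black back faces the free part of the smaller tray, so its thickness axis points along (0.82, 0.57). The toggle ball is near (0.496, -0.256, 0.073). I'll close the fingers and move in, turning to yaw 34.6.

Emit:
{"api": "apply_moves", "payload": {"deltas": [{"tx":0.029,"tz":0.034,"turn":-0.06,"gripper":0},{"tx":0.058,"tz":0.068,"turn":-0.12,"gripper":0},{"tx":0.087,"tz":0.102,"turn":-0.18,"gripper":0},{"tx":0.116,"tz":0.136,"turn":-0.24,"gripper":0},{"tx":0.145,"tz":0.17,"turn":-0.3,"gripper":0}]}}

```text
invalid input at $.deltas[0]: expected keys tx, ty, tz, turn, gripper
```

```bash
cat >> h.py <<'E'
def todelta(target,yaw=None):
    s=r.get_state(); M=R_of(s['eef_rot']); d=M.T@(np.array(target)-s['tcp_pos'])
    print('t',s['time_s'],'tcp',np.round(s['tcp_pos'],4),'rot',np.round(s['eef_rot'],2),'F',np.round(s['contact_force'],2),'w',round(s['gripper_width'],4))
    print('delta tool',d.round(4),'turn',None if yaw is None else round(np.radians(s['eef_rot'][2]-yaw),4))
E
python3 -c "
from h import *
todelta([.4593,-.044,.2427],34.6)"
```

```text
t 0.1 tcp [ 0.2018 -0.6437  0.2427] rot [-8.991e+01  1.000e-02  1.740e+01] F [ 0.45 -0.18 -0.4 ] w 0.088
delta tool [0.4251 0.0007 0.4953] turn -0.3002
```

Emit:
{"api": "apply_moves", "payload": {"deltas": [{"tx":0.029,"ty":0,"tz":0.034,"turn":-0.06,"gripper":0},{"tx":0.058,"ty":0,"tz":0.068,"turn":-0.12,"gripper":0},{"tx":0.087,"ty":0,"tz":0.102,"turn":-0.18,"gripper":0},{"tx":0.116,"ty":0,"tz":0.136,"turn":-0.24,"gripper":0},{"tx":0.145,"ty":0,"tz":0.17,"turn":-0.3,"gripper":0}]}}

```text
time_s: 0.6
tcp_pos: [0.2896, -0.4367, 0.2432]
eef_rot: [-90.0, 0.0, 34.7]
contact_force: [1.1, -0.2, -0.1]
gripper_width: 0.0533
```

```bash
python3 -c "
from h import *
todelta([.4593,-.044,.2427],34.6)"
```

```text
t 0.6 tcp [ 0.2896 -0.4367  0.2432] rot [-89.97   0.    34.71] F [ 1.09 -0.25 -0.11] w 0.0533
delta tool [0.3632 0.0006 0.2262] turn 0.002
```

Emit:
{"api": "apply_moves", "payload": {"deltas": [{"tx":0.036,"ty":0,"tz":0.022,"turn":0,"gripper":0},{"tx":0.072,"ty":0,"tz":0.044,"turn":0,"gripper":0},{"tx":0.108,"ty":0,"tz":0.067,"turn":0,"gripper":0},{"tx":0.144,"ty":0,"tz":0.09,"turn":0,"gripper":0},{"tx":0.18,"ty":0,"tz":0.112,"turn":0,"gripper":0}]}}

```text
time_s: 1.1
tcp_pos: [0.3741, -0.2424, 0.2436]
eef_rot: [-90.0, -0.0, 34.6]
contact_force: [1.7, 0.3, 0.2]
gripper_width: 0.0134
```

Emit:
{"api": "apply_moves", "payload": {"deltas": [{"tx":0.036,"ty":0,"tz":0.022,"turn":0,"gripper":0},{"tx":0.072,"ty":0,"tz":0.044,"turn":0,"gripper":0},{"tx":0.108,"ty":0,"tz":0.067,"turn":0,"gripper":0},{"tx":0.144,"ty":0,"tz":0.09,"turn":0,"gripper":0},{"tx":0.175,"ty":0,"tz":0.112,"turn":0,"gripper":0}]}}

```text
time_s: 1.6
tcp_pos: [0.4548, -0.0506, 0.2436]
eef_rot: [-90.0, -0.0, 34.6]
contact_force: [0.9, -0.3, -0.3]
gripper_width: 0.0002
```

Run:
```python
from h import *
todelta([.4593,-.044,.093],34.6)
im,d,ci,s=look('wrist','wr1'); P=cloud(d,ci,s); print(ci)
m=(P[...,2]>0.082)&(P[...,2]<0.11)&(abs(P[...,0]-0.495)<0.05)&(abs(P[...,1]+0.02)<0.05)
p=P[m]; print(len(p),np.median(p[:,2])) 
if len(p): print(cv2.minAreaRect((p[:,:2]*1000).astype(np.float32)))
look('scene','sc1')
```

```text
t 1.6 tcp [ 0.4548 -0.0506  0.2436] rot [-9.000e+01 -1.000e-02  3.463e+01] F [ 0.86 -0.25 -0.3 ] w 0.0002
delta tool [0.0074 0.1506 0.0028] turn 0.0005
{'K': array([[337.93654327,   0.        , 276.71640452],
       [  0.        , 337.93654327, 211.15527881],
       [  0.        ,   0.        ,   1.        ]]), 'tool_from_camera': array([[ 1.89373073e-04, -9.62981302e-01, -2.69568129e-01,
        -7.23190114e-02],
       [-7.96605793e-04,  2.69567903e-01, -9.62981054e-01,
        -1.39953231e-01],
       [ 9.99999665e-01,  3.97102215e-04, -7.16067581e-04,
         1.30293178e-03],
       [ 0.00000000e+00,  0.00000000e+00,  0.00000000e+00,
         1.00000000e+00]])}
178 0.08654254526139767
((492.6221618652344, -17.698877334594727), (13.439889907836914, 60.485748291015625), 34.69058609008789)
```

View pics/wr1.png

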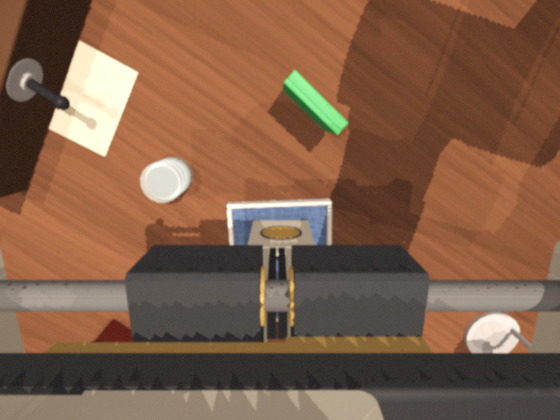

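View pics/sc1.png

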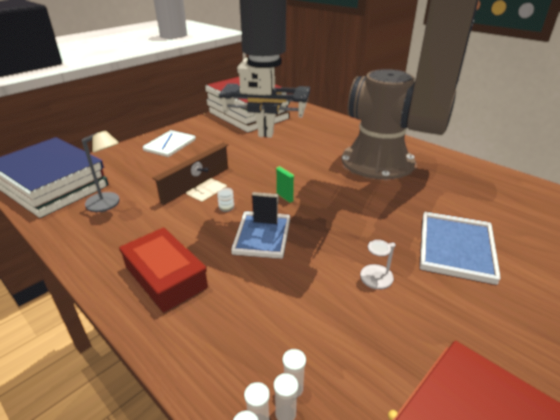

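Emit:
{"api": "apply_moves", "payload": {"deltas": [{"tx":0,"ty":0.045,"tz":0.003,"turn":0,"gripper":0},{"tx":0,"ty":0.09,"tz":0.003,"turn":0,"gripper":0},{"tx":0,"ty":0.13,"tz":0.003,"turn":0,"gripper":0},{"tx":0,"ty":0.15,"tz":0.003,"turn":0,"gripper":0},{"tx":0,"ty":0.15,"tz":0.003,"turn":0,"gripper":0}]}}

```text
time_s: 2.2
tcp_pos: [0.4503, -0.051, 0.0908]
eef_rot: [-89.9, 0.3, 34.5]
contact_force: [-0.3, -0.5, 0.7]
gripper_width: 0.0003
```

Run:
```python
from h import *
todelta([.4942,-.0185,.093],34.6)
im,d,ci,s=look('scene','sc2')
c=cv2.resize(im[130:270,180:340],None,fx=4,fy=4,interpolation=cv2.INTER_CUBIC); cv2.imwrite('pics/sc2c.png',c[:,:,::-1])
```

```text
t 2.2 tcp [ 0.4503 -0.051   0.0908] rot [-89.87   0.35  34.55] F [-0.34 -0.54  0.65] w 0.0003
delta tool [ 0.0546 -0.0025  0.0019] turn -0.0009
```

View pics/sc2c.png

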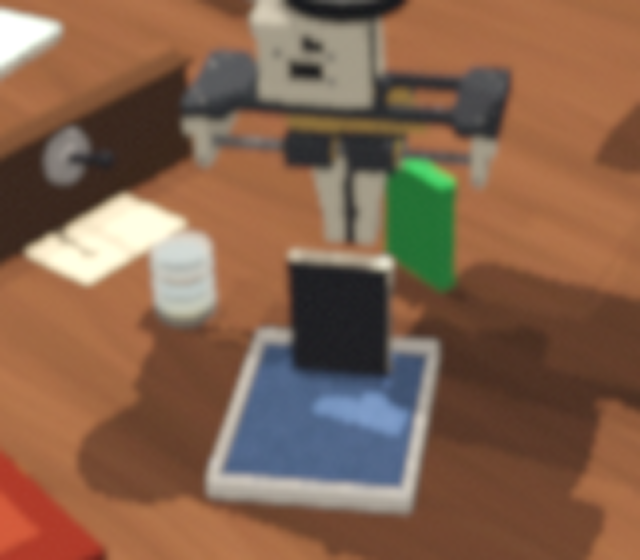

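Clear of everything. Next I'll approach slowly, watching the force.

Emit:
{"api": "apply_moves", "payload": {"deltas": [{"tx":0.01,"ty":0,"tz":0.002,"turn":0,"gripper":0},{"tx":0.018,"ty":0,"tz":0.002,"turn":0,"gripper":0},{"tx":0.024,"ty":0,"tz":0.002,"turn":0,"gripper":0},{"tx":0.028,"ty":0,"tz":0.002,"turn":0,"gripper":0},{"tx":0.032,"ty":0,"tz":0.002,"turn":0,"gripper":0}]}}

```text
time_s: 2.75
tcp_pos: [0.4785, -0.0299, 0.0939]
eef_rot: [-90.0, -0.0, 34.6]
contact_force: [-0.8, 1.1, 0.2]
gripper_width: 0.0003
```

Emit:
{"api": "apply_moves", "payload": {"deltas": [{"tx":0.003,"ty":0,"tz":0,"turn":0,"gripper":0},{"tx":0.006,"ty":0,"tz":0,"turn":0,"gripper":0},{"tx":0.009,"ty":0,"tz":0,"turn":0,"gripper":0},{"tx":0.012,"ty":0,"tz":0,"turn":0,"gripper":0}]}}

```text
time_s: 3.15
tcp_pos: [0.4879, -0.0234, 0.0935]
eef_rot: [-90.0, 0.0, 34.6]
contact_force: [-0.7, 1.0, 0.1]
gripper_width: -0.0
```

Run:
```python
from h import *
todelta([.4942,-.0185,.093],34.6)
im,d,ci,s=look('scene','sc3')
c=cv2.resize(im[130:270,180:340],None,fx=4,fy=4,interpolation=cv2.INTER_CUBIC); cv2.imwrite('pics/sc3c.png',c[:,:,::-1])
```

```text
t 3.15 tcp [ 0.4879 -0.0234  0.0935] rot [-9.000e+01  1.000e-02  3.459e+01] F [-0.66  0.97  0.12] w -0.0
delta tool [0.0079 0.0005 0.0005] turn -0.0002
```

View pics/sc3c.png

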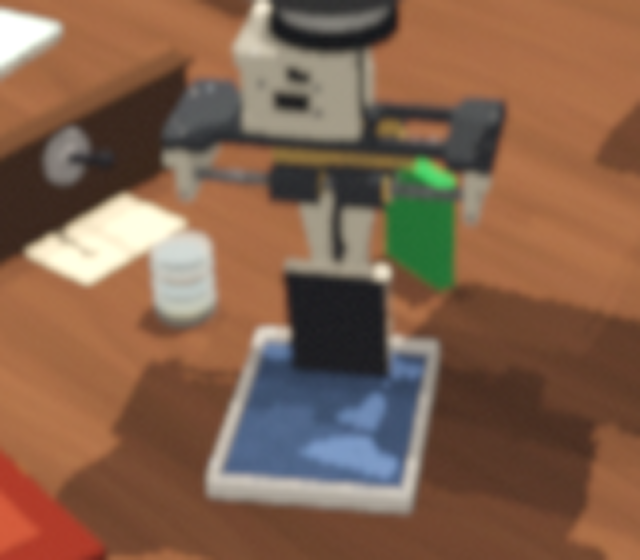

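Contact is made and the holder is leaning slightly. Continuing.

Emit:
{"api": "apply_moves", "payload": {"deltas": [{"tx":0.003,"ty":0,"tz":0,"turn":0,"gripper":0},{"tx":0.006,"ty":0,"tz":0,"turn":0,"gripper":0},{"tx":0.009,"ty":0,"tz":0,"turn":0,"gripper":0},{"tx":0.012,"ty":0,"tz":0,"turn":0,"gripper":0},{"tx":0.013,"ty":0,"tz":0,"turn":0,"gripper":0}]}}

```text
time_s: 3.7
tcp_pos: [0.4989, -0.0158, 0.0936]
eef_rot: [-90.0, -0.0, 34.6]
contact_force: [-0.2, -1.1, -0.0]
gripper_width: 0.0001
```

Run:
```python
from h import *
im,d,ci,s=look('scene','sc4')
c=cv2.resize(im[130:270,180:340],None,fx=4,fy=4,interpolation=cv2.INTER_CUBIC); cv2.imwrite('pics/sc4c.png',c[:,:,::-1])
```

```text
(no output)
```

View pics/sc4c.png

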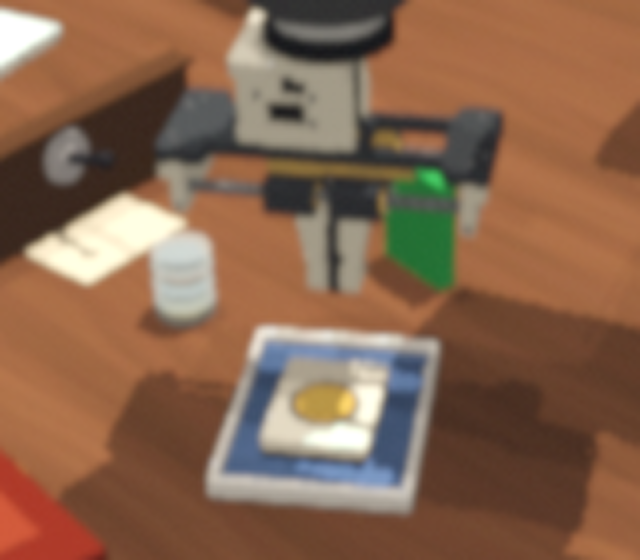

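The holder is flat in the tray, coin up. Next I'll raise the arm and measure the toggle.

Emit:
{"api": "apply_moves", "payload": {"deltas": [{"tx":-0.005,"ty":-0.035,"tz":0,"turn":0.0,"gripper":0},{"tx":-0.01,"ty":-0.07,"tz":0,"turn":0.0,"gripper":0},{"tx":-0.01,"ty":-0.07,"tz":-0.04,"turn":0.1,"gripper":0},{"tx":-0.01,"ty":-0.07,"tz":-0.08,"turn":0.2,"gripper":0},{"tx":-0.01,"ty":-0.07,"tz":-0.11,"turn":0.3,"gripper":0}]}}

```text
time_s: 4.25
tcp_pos: [0.5539, -0.1136, 0.1642]
eef_rot: [-90.0, -0.1, 17.2]
contact_force: [0.1, 0.8, -0.7]
gripper_width: 0.0005
```

Run:
```python
from h import *
a=np.load('pics/top0.npz'); P=cloud(a['d'],camera_info('top'))
b=np.load('pics/scene0.npz'); Q=cloud(b['d'],camera_info('scene'))
im,d,ci,s=look('wrist','wr2'); W=cloud(d,ci,s)
n=np.array([-np.sin(np.radians(6.8)),np.cos(np.radians(6.8))]); t=np.array([n[1],-n[0]])
o=np.array([.4985,-.2965])
for nm,C in (('top',P),('scene',Q),('wrist',W)):
    q=(C[...,:2]-o); dn=q@n; dt=q@t; z=C[...,2]
    m=(abs(dn)<.012)&(abs(dt)<.1)&(abs(dt)>.03)&(z>.03)&(z<.075)
    if m.sum()>20:
        f=np.polyfit(dt[m],dn[m],1); print(nm,'face n',m.sum(),np.median(dn[m]).round(4),'tilt',np.degrees(f[0]).round(2))
    m=(dn>.012)&(dn<.055)&(abs(dt)<.03)&(z>.035)&(z<.1)
    if m.sum():
        print(nm,'lever',m.sum()); 
        for lo in np.arange(.012,.055,.006):
            k=m&(dn>=lo)&(dn<lo+.006)
            if k.sum(): print(lo.round(3),k.sum(),np.median(dt[k]).round(4),z[k].max().round(4),np.median(z[k]).round(4))
todelta([*(o+n*.055),.13],6.8)
print(o+n*.0405)
```

```text
top face n 302 -0.0026 tilt -0.21
top lever 54
0.012 8 0.0022 0.0692 0.0669
0.018 8 0.0016 0.0704 0.0687
0.024 9 0.0024 0.0725 0.0675
0.03 8 0.0018 0.0759 0.0725
0.036 13 0.0014 0.0755 0.0739
0.042 8 0.0021 0.0773 0.071
scene face n 505 -0.0035 tilt -0.22
scene lever 31
0.012 2 0.0019 0.0677 0.0661
0.018 7 0.0032 0.0715 0.067
0.024 2 0.0024 0.0728 0.0709
0.03 4 0.0022 0.0735 0.0725
0.036 9 0.0028 0.0774 0.0745
0.042 7 -0.0001 0.0795 0.0731
wrist face n 4592 -0.0009 tilt -0.28
wrist lever 826
0.012 109 -0.0004 0.0663 0.0641
0.018 114 -0.0 0.0693 0.066
0.024 106 -0.0003 0.0695 0.0677
0.03 113 -0.0001 0.0717 0.0694
0.036 124 -0.0001 0.0753 0.0732
0.042 247 -0.0 0.0761 0.072
0.048 13 -0.0003 0.0714 0.0699
t 4.3 tcp [ 0.5557 -0.116   0.1636] rot [-9.008e+01 -4.000e-02  1.679e+01] F [ 5.51 -2.24  2.02] w 0.0004
delta tool [-0.0973  0.0337 -0.1021] turn 0.1743
[ 0.49370464 -0.2562849 ]
```

View pics/wr2.png

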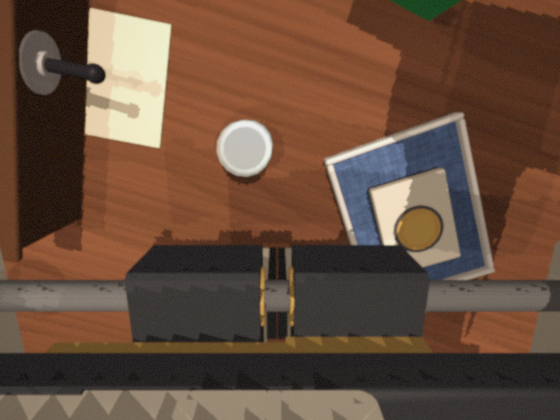

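The wrist view shows the lever ball at (97,73) and the tray with the coin up. Moving over the ball.

Emit:
{"api": "apply_moves", "payload": {"deltas": [{"tx":-0.025,"ty":0,"tz":-0.025,"turn":0.06,"gripper":0},{"tx":-0.05,"ty":0,"tz":-0.05,"turn":0.12,"gripper":0},{"tx":-0.075,"ty":0.01,"tz":-0.075,"turn":0.175,"gripper":0},{"tx":-0.097,"ty":0.02,"tz":-0.106,"turn":0.175,"gripper":0},{"tx":-0.097,"ty":0.025,"tz":-0.106,"turn":0.175,"gripper":0}]}}

```text
time_s: 4.8
tcp_pos: [0.4897, -0.2452, 0.1376]
eef_rot: [-90.0, 0.1, 7.2]
contact_force: [-1.3, -0.0, 0.8]
gripper_width: 0.0004
```

Run:
```python
from h import *
todelta([.4936,-.2467,.12],6.8)
im,d,ci,s=look('scene','sc5'); todelta([.4936,-.2467,.12],6.8)
c=cv2.resize(im[100:240,120:300],None,fx=4,fy=4,interpolation=cv2.INTER_CUBIC); cv2.imwrite('pics/sc5c.png',c[:,:,::-1])
```

```text
t 4.8 tcp [ 0.4897 -0.2452  0.1376] rot [-89.98   0.09   7.19] F [-1.28 -0.    0.84] w 0.0004
delta tool [ 0.0037  0.0176 -0.002 ] turn 0.0068
t 4.85 tcp [ 0.4902 -0.2439  0.1371] rot [-89.95   0.12   7.19] F [-0.22  0.95 -1.22] w 0.0002
delta tool [ 0.0031  0.0171 -0.0032] turn 0.0068
```

View pics/sc5c.png

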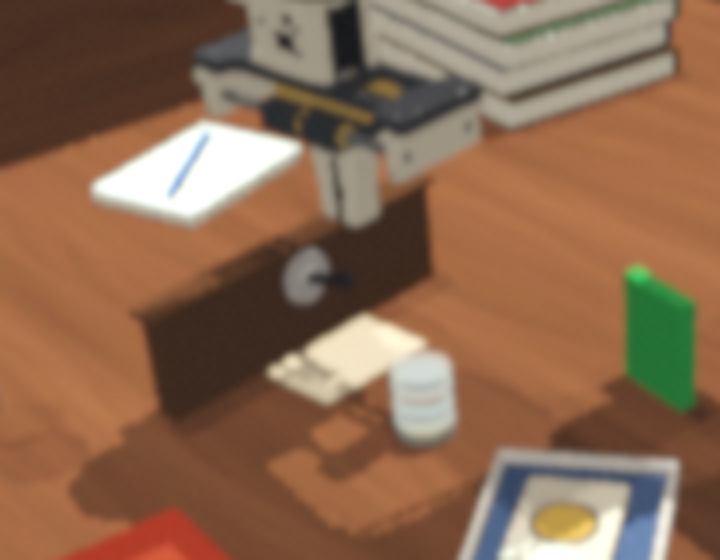

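Run:
```python
from h import *
b=np.load('pics/sc5.npz'); Q=cloud(b['d'],camera_info('scene'))
for lo,hi in ((-.36,-.30),(-.30,-.27),(-.27,-.22),(-.21,-.12)):
    m=(Q[...,2]>.092)&(Q[...,2]<.3)&(Q[...,1]>lo)&(Q[...,1]<hi)&(abs(Q[...,0]-.49)<.07)
    z=Q[...,2][m]; print(lo,hi,m.sum(),np.sort(z)[:6].round(3))
```

```text
-0.36 -0.3 255 [0.187 0.188 0.189 0.189 0.19  0.19 ]
-0.3 -0.27 205 [0.192 0.194 0.194 0.198 0.199 0.2  ]
-0.27 -0.22 1151 [0.124 0.125 0.125 0.125 0.125 0.126]
-0.21 -0.12 667 [0.188 0.189 0.189 0.189 0.189 0.189]
```

The body has 66 mm of clearance above the fingertips, so it clears the panel. Pressing down.

Emit:
{"api": "apply_moves", "payload": {"deltas": [{"tx":0.003,"ty":0.015,"tz":-0.003,"turn":0.007,"gripper":0},{"tx":0.003,"ty":0.028,"tz":-0.003,"turn":0.007,"gripper":0},{"tx":0.003,"ty":0.036,"tz":-0.003,"turn":0.007,"gripper":0},{"tx":0.003,"ty":0.042,"tz":-0.003,"turn":0.007,"gripper":0},{"tx":0.003,"ty":0.046,"tz":-0.003,"turn":0.007,"gripper":0}]}}

```text
time_s: 5.35
tcp_pos: [0.4953, -0.2446, 0.0921]
eef_rot: [-90.0, 0.0, 7.0]
contact_force: [-0.1, 1.1, 3.1]
gripper_width: 0.0006
```

Emit:
{"api": "apply_moves", "payload": {"deltas": [{"tx":0,"ty":0.004,"tz":0,"turn":0,"gripper":0},{"tx":0,"ty":0.008,"tz":0,"turn":0,"gripper":0},{"tx":0,"ty":0.012,"tz":0,"turn":0,"gripper":0},{"tx":0,"ty":0.016,"tz":0,"turn":0,"gripper":0}]}}

```text
time_s: 5.75
tcp_pos: [0.4955, -0.245, 0.0765]
eef_rot: [-90.0, -0.0, 7.0]
contact_force: [-0.3, 1.7, 1.9]
gripper_width: 0.0003
```

Run:
```python
from h import *
todelta([.4936,-.2467,.065],6.8)
im,d,ci,s=look('scene','sc6')
c=cv2.resize(im[100:240,120:300],None,fx=4,fy=4,interpolation=cv2.INTER_CUBIC); cv2.imwrite('pics/sc6c.png',c[:,:,::-1])
```

```text
t 5.75 tcp [ 0.4955 -0.245   0.0765] rot [-9.001e+01 -4.000e-02  6.980e+00] F [-0.3   1.68  1.93] w 0.0003
delta tool [-0.0021  0.0115 -0.0014] turn 0.0032
```

View pics/sc6c.png

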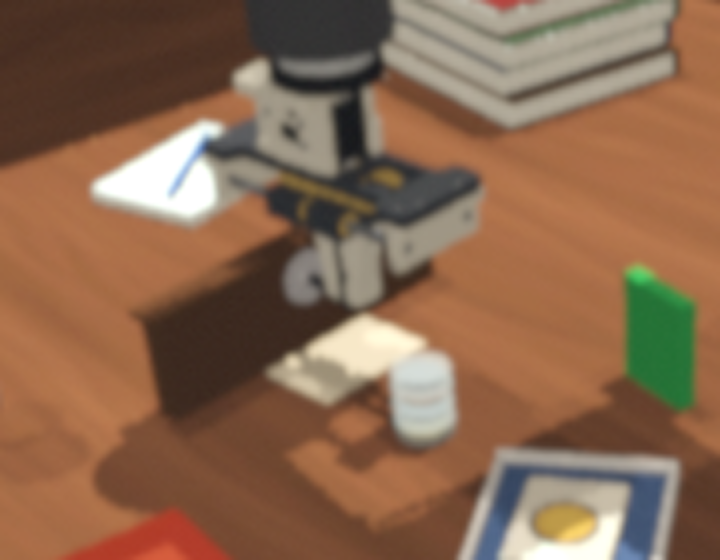

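The toggle is moving. I'll continue towards the stop in small steps.

Emit:
{"api": "apply_moves", "payload": {"deltas": [{"tx":0,"ty":0.003,"tz":0,"turn":0,"gripper":0},{"tx":0,"ty":0.006,"tz":0,"turn":0,"gripper":0},{"tx":0,"ty":0.008,"tz":0,"turn":0,"gripper":0},{"tx":0,"ty":0.01,"tz":0,"turn":0,"gripper":0}]}}

```text
time_s: 6.2
tcp_pos: [0.4954, -0.2453, 0.0665]
eef_rot: [-90.0, -0.0, 7.0]
contact_force: [0.4, -1.0, 1.8]
gripper_width: 0.0003
```

Emit:
{"api": "apply_moves", "payload": {"deltas": [{"tx":0,"ty":0.001,"tz":0,"turn":0,"gripper":0},{"tx":0,"ty":0.002,"tz":0,"turn":0,"gripper":0}]}}

```text
time_s: 6.4
tcp_pos: [0.4953, -0.2452, 0.0646]
eef_rot: [-90.0, -0.0, 7.0]
contact_force: [0.3, -0.4, 4.1]
gripper_width: -0.0002
```

Emit:
{"api": "apply_moves", "payload": {"deltas": [{"tx":0,"ty":0.001,"tz":0,"turn":0,"gripper":0},{"tx":0,"ty":0.001,"tz":0,"turn":0,"gripper":0}]}}

```text
time_s: 6.6
tcp_pos: [0.4955, -0.2453, 0.0641]
eef_rot: [-90.0, -0.0, 7.0]
contact_force: [-2.0, -0.6, 6.6]
gripper_width: 0.0005
```

Emit:
{"api": "apply_moves", "payload": {"deltas": [{"tx":0,"ty":0.001,"tz":0,"turn":0,"gripper":0},{"tx":0,"ty":0.001,"tz":0,"turn":0,"gripper":0}]}}

```text
time_s: 6.8
tcp_pos: [0.4956, -0.2454, 0.0637]
eef_rot: [-90.0, -0.0, 7.0]
contact_force: [-2.3, -0.3, 12.7]
gripper_width: 0.0006
```

The force is rising to 12.7 N with no further travel, so it's at the stop. Retracting straight up to check.

Emit:
{"api": "apply_moves", "payload": {"deltas": [{"tx":0,"ty":-0.01,"tz":0,"turn":0,"gripper":0},{"tx":0,"ty":-0.04,"tz":0,"turn":0,"gripper":0},{"tx":0,"ty":-0.08,"tz":0,"turn":0,"gripper":0},{"tx":-0.0,"ty":-0.12,"tz":0.03,"turn":0,"gripper":0},{"tx":-0.0,"ty":-0.13,"tz":0.06,"turn":0,"gripper":0}]}}

```text
time_s: 7.3
tcp_pos: [0.4897, -0.1855, 0.197]
eef_rot: [-90.1, -0.3, 6.9]
contact_force: [1.3, 1.5, -0.1]
gripper_width: 0.0004
```

Emit:
{"api": "apply_moves", "payload": {"deltas": [{"tx":0.03,"ty":-0.01,"tz":0.02,"turn":0,"gripper":0},{"tx":0.06,"ty":-0.02,"tz":0.03,"turn":0,"gripper":0},{"tx":0.06,"ty":-0.02,"tz":0.03,"turn":0,"gripper":0}]}}

```text
time_s: 7.6
tcp_pos: [0.5471, -0.1467, 0.2142]
eef_rot: [-90.0, -0.2, 7.1]
contact_force: [0.1, 1.4, -0.9]
gripper_width: 0.0001
```

Run:
```python
from h import *
im,d,ci,s=look('wrist','wr3'); W=cloud(d,ci,s)
i2,d2,c2,_=look('scene','sc7'); look('top','top7'); Q=cloud(d2,c2)
n=np.array([-np.sin(np.radians(6.8)),np.cos(np.radians(6.8))]); t=np.array([n[1],-n[0]]); o=np.array([.4985,-.2965])
for nm,C in (('scene',Q),('wrist',W)):
    q=C[...,:2]-o; dn=q@n; dt=q@t; z=C[...,2]
    m=(dn>.012)&(dn<.055)&(abs(dt)<.03)&(z>.02)&(z<.1)
    for lo in np.arange(.012,.055,.006):
        k=m&(dn>=lo)&(dn<lo+.006)
        if k.sum(): print(nm,lo.round(3),k.sum(),np.median(dt[k]).round(4),z[k].max().round(4),np.median(z[k]).round(4))
print(s['time_s'],s['tcp_pos'],s['contact_force'])
c=cv2.resize(i2[130:270,140:320],None,fx=4,fy=4,interpolation=cv2.INTER_CUBIC); cv2.imwrite('pics/sc7c.png',c[:,:,::-1])
# bystander shifts: diff of colour/depth in top
P0=np.load('pics/Ptop.npy'); a=np.load('pics/top7.npz'); P1=cloud(a['d'],camera_info('top'))
def rc(C,x,y,h,zl,zh):
    m=(abs(C[...,0]-x)<h)&(abs(C[...,1]-y)<h)&(C[...,2]>zl)&(C[...,2]<zh); return m.sum(),C[m].mean(0).round(4)
for nm,arg in dict(caps=(.515,-.151,.05,.03,.07),loupe=(.457,.283,.06,.03,.1),box=(.777,-.037,.12,.04,.08),green=(.368,-.072,.045,.05,.1)).items():
    print(nm,rc(P0,*arg),rc(P1,*arg))
```

```text
scene 0.012 5 0.0012 0.0606 0.0571
scene 0.018 5 0.0015 0.0561 0.0545
scene 0.024 7 0.0022 0.0552 0.0529
scene 0.03 8 0.0013 0.0534 0.0497
scene 0.036 10 0.0029 0.0515 0.0464
scene 0.042 5 0.0015 0.0489 0.0469
wrist 0.012 92 -0.0006 0.0592 0.0558
wrist 0.018 88 -0.0006 0.0559 0.0529
wrist 0.024 94 -0.0005 0.0543 0.0502
wrist 0.03 78 -0.0005 0.0498 0.0475
wrist 0.036 96 -0.0005 0.0486 0.0456
wrist 0.042 79 -0.0005 0.0478 0.0437
7.6 [ 0.54709136 -0.14673552  0.21415617] [ 0.141658    1.44304193 -0.93304834]
caps (np.int64(240), array([ 0.5153, -0.1505,  0.0505])) (np.int64(171), array([ 0.5104, -0.1495,  0.0504]))
loupe (np.int64(322), array([0.4662, 0.2926, 0.0878])) (np.int64(321), array([0.4662, 0.2927, 0.0878]))
box (np.int64(3398), array([ 0.7809, -0.0386,  0.0629])) (np.int64(3405), array([ 0.7807, -0.0387,  0.0628]))
green (np.int64(182), array([ 0.3691, -0.0704,  0.0823])) (np.int64(49), array([ 0.367 , -0.0866,  0.0833]))
```

View pics/wr3.png

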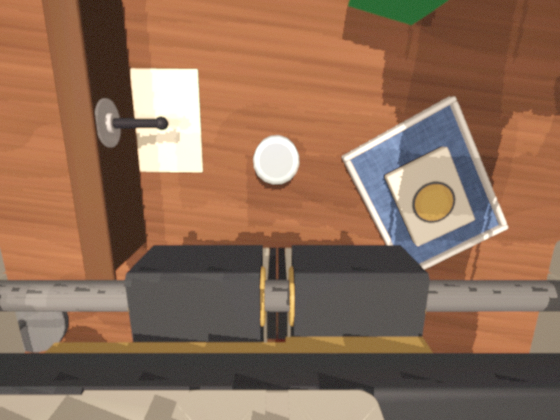

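View pics/sc7c.png

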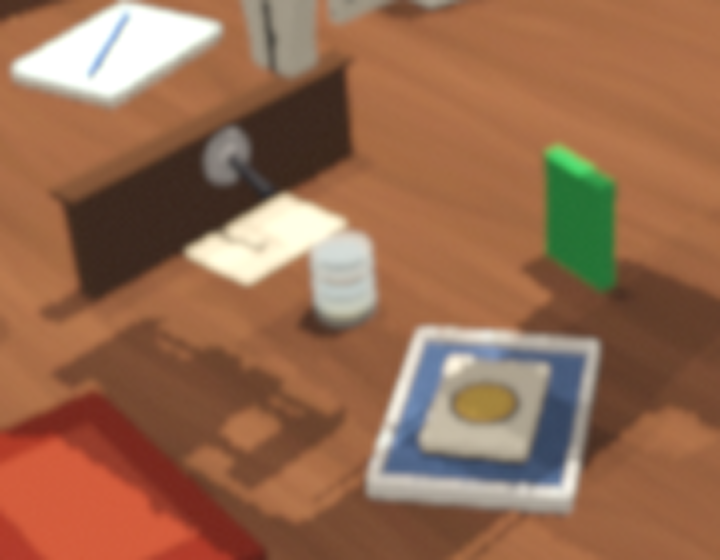

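View pics/top7.png

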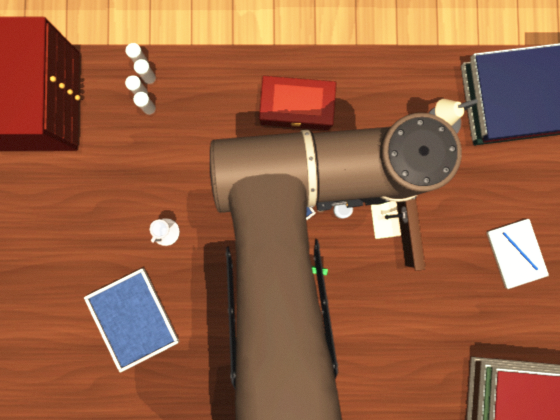

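Run:
```python
from h import *
a=np.load('pics/sc1.npz')['im'].astype(int); 
s=r.get_state()
im,_,_,_=look('scene','sc8')
print('lamp px',a[128:152,80:122].mean((0,1)),im[128:152,80:122].astype(int).mean((0,1)))
dd=abs(im.astype(int)-a).sum(2); 
for nm,(v0,v1,u0,u1) in dict(tray=(212,258,230,294),caps=(185,212,215,237),green=(165,205,272,298),box=(228,308,118,208)).items(): print(nm,dd[v0:v1,u0:u1].mean().round(1))
print(s['time_s'],s['qd'].round(2),s['contact_force'].round(2))
c0=cv2.resize(a[115:215,70:250].astype(np.uint8),None,fx=4,fy=2.9);c1=cv2.resize(im[115:215,70:250],None,fx=4,fy=2.9)
cv2.imwrite('pics/lamp.png',np.vstack([c0,c1])[:,:,::-1])
```

```text
lamp px [145.30456349 122.82936508  99.51488095] [146.73214286 124.20138889 100.83035714]
tray 115.3
caps 9.2
green 23.9
box 23.4
7.75 [-0.7  -0.37 -0.79  0.08  0.11  0.01] [ 0.26  0.17 -0.2 ]
```

View pics/lamp.png

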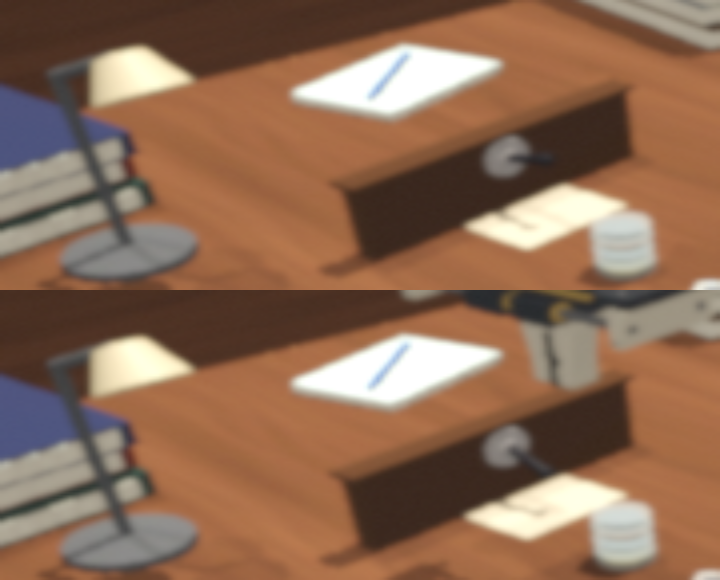

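The lever is down at the stop. The lamp shade looks the same, and it isn't clear the simulation draws a glow. The arm is clear of everything, so I'm handing in.

```bash
python3 -c "
from plant import r
print(r.close_job())"
```

```text
the job is handed in; nothing more can be done
None
```

I tipped the coin holder onto its black back in the smaller tray, coin up. Then I pushed the toggle down to its lower stop with the closed fingers and handed the job in at about 7.8 s.

- **Holder and tray:** the last pictures show the holder flat inside the tray with the coin facing up. The tray looks unmoved in the scene view.
- **Toggle:** the force rose from about 2–4 N to 12.7 N with almost no further travel. After I backed off, the top of the ball measured about 48.6 mm high, against 48.2 mm expected at the stop.
- **Bystanders:** the loupe and the coin box measured within 0.2 mm of where they started. The capsule stack was partly hidden by the arm from above, so its top-view check is no use: it read 5 mm off. It looks unmoved in the scene view, where its pixels changed very little.
- **Lamp:** the desk lamp's shade did not look brighter afterwards. I had no other way to check the light, so "on" rests on the lever's position.

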